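# Stock the staining caddy

## Task

Stock the staining caddy with the three small bottles that belong in it: the bottle of red stain goes in the red cup, the small clear bottle with the yellow cap in the yellow cup, and the brown bottle with the black cap in the black cup, each standing upright on the floor of its cup. Leave the look-alike bottles (brown with a white cap, green with a white cap, white with an orange cap) standing where they are.

Things in the scene. Friction and masses are not known exactly. Their poses are not given: they have to be found in the camera images.
- caddy: white shallow tray, 282 mm (its x) by 104 mm (its y) and 18 mm high, with a short lug at each end (318 mm over the lugs); it holds three coloured cups in a row along its x, 85 mm apart centre to centre, the middle one at its centre. Which colour stands where varies. It is fixed to the table. Its origin is the centre of its underside, on the table.
- cup_red: bright red round cup standing in the caddy, open at the top: outer diameter 68 mm, inner diameter 60 mm, 32 mm high, floor 5 mm thick. Fixed in the caddy. Its origin is the centre of its underside, about 5 mm above the table, so its floor is about 10 mm and its rim about 37 mm above the table; z up, x along the row of cups and y square to it.
- cup_yellow: yellow round cup standing in the caddy, open at the top: outer diameter 68 mm, inner diameter 60 mm, 32 mm high, floor 5 mm thick. Fixed in the caddy. Its origin is the centre of its underside, about 5 mm above the table, so its floor is about 10 mm and its rim about 37 mm above the table; z up, x along the row of cups and y square to it.
- cup_black: black round cup standing in the caddy, open at the top: outer diameter 68 mm, inner diameter 60 mm, 32 mm high, floor 5 mm thick. Fixed in the caddy. Its origin is the centre of its underside, about 5 mm above the table, so its floor is about 10 mm and its rim about 37 mm above the table; z up, x along the row of cups and y square to it.
- red_stain: small clear bottle full of red stain, white cap; body 42 mm in diameter with straight sides from the foot to about 55 mm, cap 28 mm in diameter, 94 mm high in all, about 0.09 kg. Belongs in the red cup. Loose, standing upright; round, so its yaw means nothing. Its origin is the centre of its underside; z up.
- yellow_cap: small clear reagent bottle with pale contents and a yellow cap; body 44 mm in diameter with straight sides from the foot to about 62 mm, cap 32 mm in diameter, 107 mm high in all, about 0.11 kg. Belongs in the yellow cup. Loose, standing upright; round, so its yaw means nothing. Its origin is the centre of its underside; z up.
- brown_black_cap: small brown (amber) bottle with a black cap; body 39 mm in diameter with straight sides from the foot to about 52 mm, cap 26 mm in diameter, 89 mm high in all, about 0.08 kg. Belongs in the black cup. Loose, standing upright; round, so its yaw means nothing. Its origin is the centre of its underside; z up.
- brown_white_cap: look-alike, to be left where it is: small brown bottle with a white cap, 39 mm in diameter, 89 mm high. Loose, standing upright; round, so its yaw means nothing. Its origin is the centre of its underside; z up.
- green_white_cap: look-alike, to be left where it is: small green bottle with a white cap, 42 mm in diameter, 94 mm high. Loose, standing upright; round, so its yaw means nothing. Its origin is the centre of its underside; z up.
- white_orange_cap: look-alike, to be left where it is: small opaque white bottle with an orange cap, 44 mm in diameter, 104 mm high. Loose, standing upright; round, so its yaw means nothing. Its origin is the centre of its underside; z up.

How it is judged (in metres and radians):
At the end, for the whole second after the job is handed in: Each of the three bottles stands in the cup of its colour: within 14 mm of the cup's centre, its underside within about 5 mm of the cup's floor, upright within 0.12 rad, at rest. The three look-alikes stand upright within 30 mm of where they started, at rest (horizontal distance between red_stain and cup_red below 0.014 m and z of red_stain in the frame of cup_red between 0.001 and 0.01 m and angle between each of red_stain, yellow_cap, brown_black_cap, brown_white_cap, green_white_cap, white_orange_cap's own z axis and vertical below 0.12 rad and linear speed of each of red_stain, yellow_cap, brown_black_cap, brown_white_cap, green_white_cap, white_orange_cap below 0.01 m/s and horizontal distance between yellow_cap and cup_yellow below 0.014 m and z of yellow_cap in the frame of cup_yellow between 0.001 and 0.01 m and horizontal distance between brown_black_cap and cup_black below 0.014 m and z of brown_black_cap in the frame of cup_black between 0.001 and 0.01 m and distance of each of brown_white_cap, green_white_cap, white_orange_cap from where it was at the start of the episode below 0.03 m); the robot touches nothing.
It fails at once if look-alike brown_white_cap is moved by more than 30 mm or tipped over (distance of brown_white_cap from where it was at the start of the episode above 0.03 m or angle between brown_white_cap's own z axis and vertical above 0.6 rad).
It fails at once if look-alike green_white_cap is moved by more than 30 mm or tipped over (distance of green_white_cap from where it was at the start of the episode above 0.03 m or angle between green_white_cap's own z axis and vertical above 0.6 rad).
It fails at once if look-alike white_orange_cap is moved by more than 30 mm or tipped over (distance of white_orange_cap from where it was at the start of the episode above 0.03 m or angle between white_orange_cap's own z axis and vertical above 0.6 rad).
It also fails if it takes over 80 s, if anything falls off the work surface, if the arm or the gripper's body presses on something with over 40 N, if the wrist force passes 120 N, or if a joint passes its speed limit or range.

## Robot

A 6-joint arm with a two-finger parallel gripper is mounted at the origin on the work surface; the furniture and walls round the work are solid. World frame = base frame: x ahead of the robot, y to its left, z up, the work surface at z = 0. Lengths are in mm, angles in rad, forces in N, time in s.
With the tool pointing down it reaches from about 300 to 775 mm from the base axis. Payload 14.6 kg.
Tool frame: the origin (TCP) lies midway between the tips of the shut fingers; the grasp point (between the pads) lies 19 mm behind it; z points along the fingers, y is the line along which they close (so a half turn about z gives the same grasp; the last joint's range is limited). The gripper opens to 94 mm and grips with 3 to 60 N. Pads are 16 mm wide; open, the fingers measure 119 mm over their backs; the gripper's body (75 mm by 177 mm) begins 78 mm behind the grasp point.
Start: joints at [-0.067, 0.3, 1.521, -0, 1.321, -0.067], TCP at [549.99, -0.002, 205.446] pointing down, gripper open.
Joint ranges: [-3.03, 3.03], [-0.79, 2.21], [0.23, 2.52], [-1.04, 4.18], [0, 3.07], [-2.55, 2.55]. Speed limits (rad/s): [2.22, 2.22, 2.57, 3.14, 3.14, 3.14].

## Interface

Orientations are given as [roll, pitch, yaw] about the fixed x, y, z axes, in that order (R = Rz(yaw) Ry(pitch) Rx(roll)).
In Python, from cell import * gives the robot as it stands. The module is installed in compiled form; this text tells all that it offers.
- The arm moves only by the tool servo_tool, never from a script. Its argument "motion" is a list of rows, each an object of numbers: "wx", "wy", "wz": the turn, a rotation vector about the tool's x, y, z in units of 2 rad (1.0 is 2 rad); "dx", "dy", "dz": the shift along the tool's x, y, z in units of 10 cm (1.0 is 10 cm); "fingers": the closure, from -1 (fully open) to 1 (shut). In form: [{"wx": .., "wy": .., "wz": .., "dx": .., "dy": .., "dz": .., "fingers": ..}, ...]. A call has 1 to 10 rows; each row is the pose to reach, as a shift and turn from the pose commanded when the call began, along the tool's axes at that moment; what a row does not reach only later rows make up. A row lasts 1/10 s, in which the tool goes at most 50 mm and 8.59 degrees, less where a joint would pass 70% of its speed; a pose out of reach is approached as far as the arm can. A call with a number of a shift or a turn outside -1 to 1 is refused whole. A call with a gripper value outside its range is refused whole. The fingers move at their own pace and stop on an object; "newtons" is the grip in N (left out, the last holds). Time passes only in rows, so rows that repeat a pose let the fingers close. It gives the time, the measured TCP pose, the force, the opening and the grip force at its end, in the units of the state.
- read_state(): the state, without advancing time (a new reading comes with each control period).
- camera(name): name is "scene" or "side" or "wrist"; returns a dict with "image" (400x640x3 uint8, red, green, blue), "fx", "fy", "cx", "cy" (pixels), "R" (3x3) and "t" (3): a world point X has camera coordinates R X + t. Camera axes: x right, y down, z forward; pixel columns grow to the right and rows downward; lengths in mm; the calibration is good to about 2 mm. A picture is of the moment at which its call begins. There is no depth.
- sign_off(): hands the job in; it is judged then, once.
Trained networks look in a picture, given as the dict that the camera call returned (one of the last four; its "shot" number tells which), for a name from the list of things; names that differ only in an ending like _2 or _b are one class to them, and where a whole thing is asked for, a point or a joint stands for the part that bears it (a point fixed in the world has none). Each returns a list of dicts, best first, with "conf" (0 to 1); they miss things now and then, are a little off and sometimes report something else, mostly with a low value. They report only what shows in the picture. A call takes as long as a camera call.
- spot_in(query, picture): "location" ([column, row] in pixels, amid what is visible of it).
- trace(query, picture): "pixels" (400x640 bool, what is visible of it) and "location" ([column, row] in pixels, amid what is visible of it).
The state is a dict: "clock": time; "joints": joint angles; "qd": joint speeds; "effort": joint torques, N m; "eef_pos": TCP position; "eef_rot": TCP orientation; "wrist_force": force on the tool from outside, world axes, zero at the start; "moment": the same for the moment, N m; "finger_gap": finger opening in mm; "finger_force": force on a finger pad.
Only numpy, scipy, OpenCV 4.12 (cv2) and the standard library are available. Lean on these libraries where they do the work, as an engineer would, in place of code of your own. Each camera call takes 0.05 s, during which the arm holds its last target. There are 200 camera calls.

## Working session

There is one attempt and no reset: what is moved stays moved. The work goes in short steps, Python scripts to look and compute and a tool call to move; the robot and the scene stay as the last step left them, time stands still between calls to the robot, and variables do not carry over. Pictures are saved under pics/ and viewed, at most 14 in all, crops included, and the job is handed in when it is done.

Besides the shell and the picture viewer there is one more tool, called by a JSON object that holds its "fn" and its "kwargs", one argument or row to a line. servo_tool: Moves the arm, as the interface text tells. Its arguments: {"type":"object","properties":{"motion":{"type":"array","items":{"type":"object","properties":{"wx":{"type":"number"},"wy":{"type":"number"},"wz":{"type":"number"},"dx":{"type":"number"},"dy":{"type":"number"},"dz":{"type":"number"},"fingers":{"type":"number"}}}},"newtons":{"type":"number"}},"required":["motion"]}

```bash
mkdir -p pics
cat > h.py <<'E'
from cell import *
import numpy as np, cv2
names=["red_stain","yellow_cap","brown_black_cap","brown_white_cap","green_white_cap","white_orange_cap","cup_red","cup_yellow","cup_black","caddy"]
def save(p,n): cv2.imwrite(f"pics/{n}.png",p["image"][:,:,::-1])
def ray(p,uv):
    d=p["R"].T@np.array([(uv[0]-p["cx"])/p["fx"],(uv[1]-p["cy"])/p["fy"],1]); return -p["R"].T@p["t"],d/np.linalg.norm(d)
def proj(p,X):
    c=p["R"]@np.asarray(X,float)+p["t"]; return np.array([p["fx"]*c[0]/c[2]+p["cx"],p["fy"]*c[1]/c[2]+p["cy"]])
def onz(p,uv,z):
    o,d=ray(p,uv); return o+d*(z-o[2])/d[2]
def tri(rs):
    A=sum(np.eye(3)-np.outer(d,d) for o,d in rs); b=sum((np.eye(3)-np.outer(d,d))@o for o,d in rs)
    X=np.linalg.solve(A,b); return X,[np.linalg.norm((np.eye(3)-np.outer(d,d))@(X-o)) for o,d in rs]
E
python3 - <<'E'
from h import *
np.set_printoptions(precision=1,suppress=True)
P={c:camera(c) for c in ["scene","side","wrist"]}
for c,p in P.items():
    save(p,c+"0"); print(c,"pos",-p["R"].T@p["t"])
for n in names:
    for c,p in P.items():
        r=trace(n,p)
        for q in r[:2]:
            ys,xs=np.nonzero(q["pixels"])
            if len(xs): print(n,c,round(q["conf"],2),np.array(q["location"]),"box",xs.min(),xs.max(),ys.min(),ys.max(),len(xs))
E
```

```text
scene pos [  64.1 -550.3  584.9]
side pos [363.9 527.7 548.3]
wrist pos [550.7  77.8 385.2]
red_stain scene 0.77 [297.  149.1] box 289 305 133 168 511
red_stain side 0.89 [241.  251.6] box 230 254 229 275 900
red_stain wrist 0.8 [461.4 153.2] box 424 498 127 178 2946
yellow_cap scene 0.94 [356.2 272.1] box 344 369 251 301 1049
yellow_cap side 0.9 [396.6 172.9] box 385 404 151 193 663
brown_black_cap scene 0.7 [393.6 211.9] box 385 405 191 229 622
brown_black_cap side 0.58 [311.4 173.5] box 304 318 157 190 411
brown_black_cap side 0.55 [367.4 235.1] box 352 383 221 250 730
brown_black_cap wrist 0.67 [393.4 395.5] box 377 404 391 399 194
brown_white_cap scene 0.64 [265.2 179.3] box 256 272 159 193 457
brown_white_cap side 0.91 [317.2 260. ] box 305 320 240 281 404
brown_white_cap wrist 0.94 [312.6 166. ] box 292 333 143 188 1484
green_white_cap scene 0.69 [377.  242.7] box 366 388 219 260 715
green_white_cap scene 0.67 [276.7 224. ] box 261 293 209 239 837
green_white_cap side 0.75 [352.5 175.1] box 344 359 156 191 450
white_orange_cap scene 0.65 [230.4 197.7] box 222 243 173 215 670
w
[... 305 characters left out ...]
683
cup_red wrist 0.81 [381.1 304. ] box 354 417 272 338 3289
cup_red wrist 0.68 [391.2 395.3] box 377 405 390 399 214
cup_yellow scene 0.96 [307.3 208.6] box 292 321 194 222 700
cup_yellow side 0.83 [333.2 225.8] box 317 346 211 238 731
cup_yellow side 0.7 [368.2 236.6] box 352 383 220 250 743
cup_yellow wrist 0.58 [310.2 290.2] box 279 341 259 325 3296
cup_black scene 0.56 [276.3 222.1] box 262 291 208 239 776
cup_black side 0.74 [367.4 234.5] box 352 383 221 250 739
cup_black wrist 0.59 [241.1 282.4] box 215 267 246 313 2387
caddy scene 0.85 [298.9 222.4] box 245 364 178 255 2053
caddy side 0.96 [345.4 235.6] box 268 402 201 265 1999
caddy wrist 0.78 [297.9 262.8] box 173 436 221 341 9722
```

View pics/scene0.png

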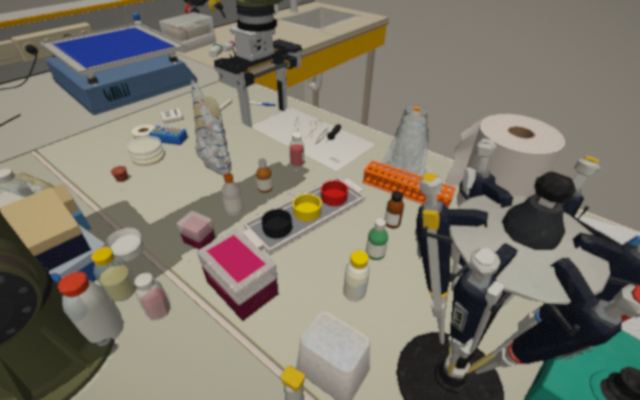

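View pics/side0.png

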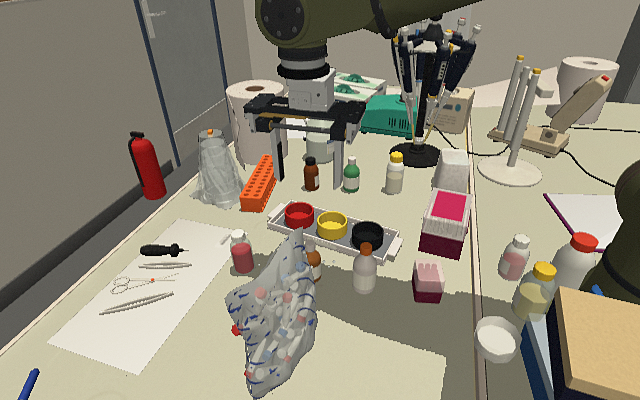

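View pics/wrist0.png

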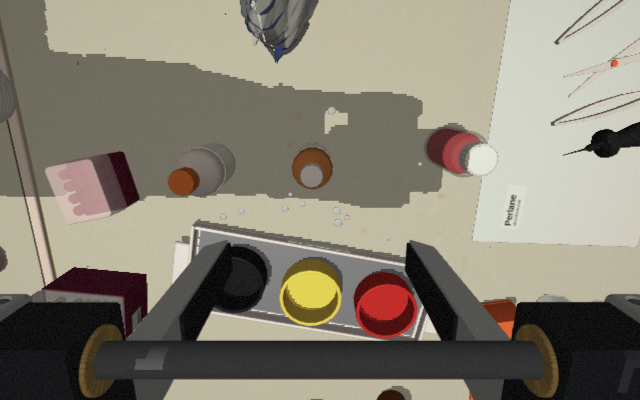

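The three pictures agree: in the scene view, red_stain is at (297,149), yellow_cap at (356,275) and brown_black at (394,211). The look-alikes are at (265,178), (231,197) and (377,242). The cups run black (277,223), yellow (307,208), red (334,193). Some wrist hits are wrong: the network put white_orange on the black cup.

```bash
cat >> h.py <<'E'
from scipy.optimize import least_squares
dim={"red_stain":(42,55,28,94),"yellow_cap":(44,62,32,107),"brown_black_cap":(39,52,26,89),"brown_white_cap":(39,52,26,89),"green_white_cap":(42,55,28,94),"white_orange_cap":(44,60,30,104)}
def pts(n,X):
    a=np.linspace(0,2*np.pi,40); 
    if n in dim:
        D,hs,d,H=dim[n]; L=[(D,0),(D,hs),(d,hs+.25*(H-hs)+8),(d,H)]
    else: L=[(68,18),(68,32)]
    return np.vstack([np.c_[X[0]+D/2*np.cos(a),X[1]+D/2*np.sin(a),0*a+X[2]+z] for D,z in L])
def box(p,n,X):
    q=np.array([proj(p,x) for x in pts(n,X)]); return np.r_[q.min(0),q.max(0)]
def mbox(q):
    ys,xs=np.nonzero(q["pixels"]); return np.array([xs.min(),ys.min(),xs.max()+1,ys.max()+1.])-0.5+0.5
def fit(n,views,x0):
    # views: [(pic,bbox,use mask of 4)]
    f=lambda X: np.concatenate([((box(p,n,X)-b)*np.array(u)) for p,b,u in views])
    r=least_squares(f,x0); return r.x,r.fun
E
python3 - <<'E'
from h import *
np.set_printoptions(precision=1,suppress=True)
P={c:camera(c) for c in ["scene","side","wrist"]}
ok=[("red_stain","scene"),("red_stain","side"),("red_stain","wrist"),("yellow_cap","scene"),("yellow_cap","side"),("brown_black_cap","scene"),("brown_black_cap","side"),("brown_white_cap","scene"),("brown_white_cap","wrist"),("green_white_cap","scene"),("green_white_cap","side"),("white_orange_cap","scene"),("white_orange_cap","side")]+[(c,k) for c in names[6:9] for k in ("scene","side","wrist")]
for n in names[:9]:
    V=[]
    for c in P:
        if (n,c) in ok:
            r=trace(n,P[c])
            if r:
                u=[1,1,1,1] if n in dim else [1,1,1,0]
                V.append((P[c],mbox(r[0]),u)); 
    if len(V)<2: print(n,len(V)); continue
    x0=onz(V[0][0],[V[0][1][[0,2]].mean(),V[0][1][[1,3]].mean()],40); x0[2]=0
    X,res=fit(n,V,x0); print(n,X,"res",res)
p=P["side"]
r=[q for c in ("scene","side") for q in [0]]
print(read_state()["clock"])
E
```

```text
red_stain [683.9  33.8  -3.9] res [-1.1 -0.9 -0.4  0.4 -1.  -0.7 -1.1  1.   0.   1.2 -0.5 -0.2]
yellow_cap [ 431.1 -342.1   -2.1] res [ 0.4 -0.3 -1.4  1.3 -0.9 -0.4 -0.7 -0.9]
brown_black_cap 1
brown_white_cap [544.8  19.6  -6.2] res [-0.6 -0.4 -0.3  1.1  0.3 -1.1  0.1  1.1]
green_white_cap [ 541.3 -320.1   -3.4] res [-0.4 -0.8 -0.1  1.5  0.3 -1.2 -1.2  0.7]
white_orange_cap [438.8  14.4  -3.9] res [-1.  -0.4 -0.3  1.7 -0.1 -1.3 -1.2  0.6]
cup_red [ 624.8 -141.2   -2.5] res [-1.2  0.5 -1.3 -0.  -1.4  1.1 -1.  -0.   0.4  1.6 -0.7 -0. ]
cup_yellow [ 541.5 -124.6   -3. ] res [-1.4  0.  -1.3 -0.  -1.3  1.6 -0.9 -0.   0.8  1.8 -0.9 -0. ]
cup_black [ 462.2 -110.5   -8.2] res [ 0.6  2.   0.5 -0.  -3.3  2.6 -3.7 -0.  -6.5  1.2  3.4 -0. ]
2.9
```

Run:
```python
from h import *
np.set_printoptions(precision=1,suppress=True)
A,B=camera("scene"),camera("side")
V=[(A,np.array([385,191,406,230.]),[1]*4),(B,np.array([304,157,319,191.]),[1]*4)]
print(fit("brown_black_cap",V,[620,-300,0]))
for nm,p,uv in [("stand base left scene",A,(398,365)),("stand base back",A,(450,333)),("stand L side",B,(390,155)),("stand R side",B,(441,155)),("stand front",B,(415,166)),
  ("rack side near",B,(242,207)),("rack right bottom",B,(270,185)),("rack scene l",A,(364,185)),("rack scene r",A,(448,205)),("foam box scene",A,(300,365)),("foam top R",A,(368,350)),("foam side",B,(440,185)),("magenta near R side",B,(463,258)),("bag base",B,(250,395)),("bag base r",B,(300,350)),("bag scene base",A,(225,172)),("glass flask",B,(220,203))]:
    print(nm,onz(p,uv,0)[:2])
```

```text
(array([ 645.5, -301.1,   -4.2]), array([-0.4,  0.7, -0.8,  1. , -0.9, -1.6, -0.7, -0.2]))
stand base left scene [ 363.  -478.5]
stand base back [ 470.9 -519.7]
stand L side [ 464.6 -533.3]
stand R side [ 314.3 -573.2]
stand front [ 384.6 -483.2]
rack side near [ 781.9 -159.7]
rack right bottom [ 754.5 -274.7]
rack scene l [ 722.4 -166.9]
rack scene r [ 790.6 -370. ]
foam box scene [ 260.9 -356.1]
foam top R [ 352.9 -426.7]
foam side [ 310.7 -394.8]
magenta near R side [ 254.1 -114. ]
bag base [556.1 273.5]
bag base r [509.8 182.9]
bag scene base [524.6 153.3]
glass flask [ 844.2 -160.9]
```

Run:
```python
from h import *
from scipy.spatial.transform import Rotation as R
np.set_printoptions(precision=3,suppress=True)
s=read_state(); print(s["eef_pos"],s["eef_rot"],s["finger_gap"]); print(R.from_euler("xyz",s["eef_rot"]).as_matrix())
```

```text
[549.983  -0.003 205.422] [-3.142 -0.     1.571] 94.01836197048324
[[ 0.  1. -0.]
 [ 1. -0.  0.]
 [ 0. -0. -1.]]
```

{"fn": "servo_tool", "kwargs": {
  "motion": [
    {"dx": 0.17,"dy": 0.5,"fingers": -0.6},
    {"dx": 0.34,"dy": 0.9,"fingers": -0.6},
    {"dx": 0.34,"dy": 0.9,"fingers": -0.6},
    {"dx": 0.34,"dy": 0.9,"fingers": -0.6}
  ],
  "newtons": 15
}}

```text
schema error: expected keys wx, wy, wz, dx, dy, dz, fingers
```

Run:
```python
from h import *
np.set_printoptions(precision=1,suppress=True)
P={c:camera(c) for c in ["scene","side","wrist"]}
save(P["wrist"],"wrist1"); s=read_state(); print(s["eef_pos"],s["finger_gap"],s["clock"])
V=[(p,mbox(r[0]),[1]*4) for p in P.values() for r in [trace("red_stain",p)] if r]
print(len(V),[v[1] for v in V]); print(fit("red_stain",V,[684,34,0])); print(fit("red_stain",V[-1:],[684,34,0]))
```

```text
[550.    0.  205.4] 94.16292622986211 3.15
3 [array([289., 133., 306., 168.]), array([230., 229., 254., 275.]), array([424., 127., 498., 178.])]
(array([684.7,  33. ,  -4.5]), array([ 0.4, -0.7, -1. ,  0.6, -1.1, -0.7, -0.3,  0.8, -0.5,  1. , -0. ,
       -0.4]))
(array([684.3,  33.4,  -3.1]), array([-0.4,  0.7,  0.3, -0.5]))
```

View pics/wrist1.png

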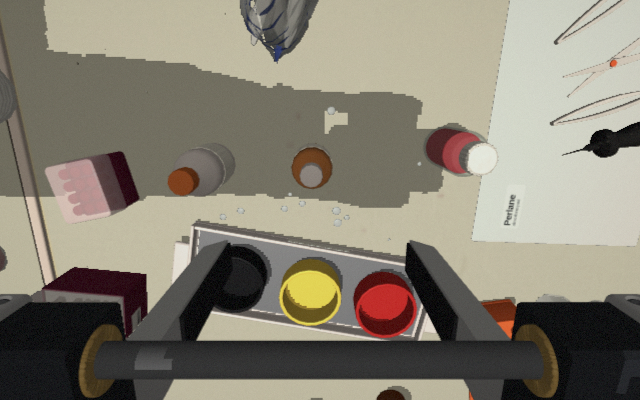

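The move was refused because every key has to be present, so the picture is unchanged from before. The wrist camera alone puts red_stain at (684, 33), which agrees with the first fit, so I'll go on.

{"fn": "servo_tool", "kwargs": {
  "motion": [
    {"wx": 0,"wy": 0,"wz": 0,"dx": 0.17,"dy": 0.5,"dz": 0,"fingers": -0.6},
    {"wx": 0,"wy": 0,"wz": 0,"dx": 0.34,"dy": 0.9,"dz": 0,"fingers": -0.6},
    {"wx": 0,"wy": 0,"wz": 0,"dx": 0.34,"dy": 0.9,"dz": 0,"fingers": -0.6},
    {"wx": 0,"wy": 0,"wz": 0,"dx": 0.34,"dy": 0.9,"dz": 0,"fingers": -0.6},
    {"wx": 0,"wy": 0,"wz": 0,"dx": 0.34,"dy": 0.9,"dz": 0,"fingers": -0.6}
  ],
  "newtons": 15
}}

```text
clock: 3.8
eef_pos: [639.4, 33.7, 205.7]
eef_rot: [-3.142, 0.0, 1.571]
wrist_force: [0.3, -0.2, -0.4]
finger_gap: 75.1
finger_force: 0.0
```

Run:
```python
from h import *
np.set_printoptions(precision=1,suppress=True)
w=camera("wrist"); s=read_state(); print(s["eef_pos"],s["finger_gap"],s["clock"])
for n,x in [("red_stain",[684,33,0]),("cup_red",[625,-141,5]),("cup_yellow",[541,-125,5])]:
    r=trace(n,w)
    if r: b=mbox(r[0]); print(n,r[0]["conf"],b,fit(n,[(w,b,[1]*4 if n in dim else [1,1,1,0])],x))
```

```text
[639.4  33.6 206.1] 75.33606039147168 3.85
red_stain 0.96 [338. 158. 388. 216.] (array([681.9,  37.1,  10. ]), array([ 0.5, -0.4, -0.4,  0.3]))
cup_red 0.77 [275. 298. 336. 342.] (array([ 625.3, -132.2,    6.7]), array([-0.,  0., -0.,  0.]))
cup_yellow 0.79 [222. 287. 264. 341.] (array([ 512.6, -217.8, -176.2]), array([-0.,  0.,  0., -0.]))
```

{"fn": "servo_tool", "kwargs": {
  "motion": [
    {"wx": 0,"wy": 0,"wz": 0,"dx": 0.01,"dy": 0.44,"dz": 0.2,"fingers": -0.6},
    {"wx": 0,"wy": 0,"wz": 0,"dx": 0.01,"dy": 0.44,"dz": 0.6,"fingers": -0.6},
    {"wx": 0,"wy": 0,"wz": 0,"dx": 0.01,"dy": 0.44,"dz": 1.0,"fingers": -0.6},
    {"wx": 0,"wy": 0,"wz": 0,"dx": 0.01,"dy": 0.44,"dz": 1.0,"fingers": -0.6}
  ]
}}

```text
clock: 4.4
eef_pos: [681.3, 34.8, 100.0]
eef_rot: [-3.133, 0.0, 1.571]
wrist_force: [-0.2, -0.5, -0.2]
finger_gap: 75.5
finger_force: 0.0
```

{"fn": "servo_tool", "kwargs": {
  "motion": [
    {"wx": 0,"wy": 0,"wz": 0,"dx": 0,"dy": 0,"dz": 0.35,"fingers": -0.6},
    {"wx": 0,"wy": 0,"wz": 0,"dx": 0,"dy": 0,"dz": 0.745,"fingers": -0.6},
    {"wx": 0,"wy": 0,"wz": 0,"dx": 0,"dy": 0,"dz": 0.745,"fingers": -0.6},
    {"wx": 0,"wy": 0,"wz": 0,"dx": 0,"dy": 0,"dz": 0.745,"fingers": 0.3},
    {"wx": 0,"wy": 0,"wz": 0,"dx": 0,"dy": 0,"dz": 0.745,"fingers": 0.3},
    {"wx": 0,"wy": 0,"wz": 0,"dx": 0,"dy": 0,"dz": 0.745,"fingers": 0.3},
    {"wx": 0,"wy": 0,"wz": 0,"dx": 0,"dy": 0,"dz": 0.745,"fingers": 0.3},
    {"wx": 0,"wy": 0,"wz": 0,"dx": 0,"dy": 0,"dz": 0.745,"fingers": 0.3}
  ]
}}

```text
clock: 5.2
eef_pos: [684.3, 35.0, 32.0]
eef_rot: [3.141, -0.0, 1.571]
wrist_force: [-2.8, -0.1, 6.8]
finger_gap: 42.0
finger_force: 14.9
```

{"fn": "servo_tool", "kwargs": {
  "motion": [
    {"wx": 0,"wy": 0,"wz": 0,"dx": 0,"dy": 0,"dz": -0.4,"fingers": 0.3},
    {"wx": 0,"wy": 0,"wz": 0,"dx": -0.1,"dy": -0.05,"dz": -0.8,"fingers": 0.3},
    {"wx": 0,"wy": 0,"wz": 0,"dx": -0.45,"dy": -0.15,"dz": -0.8,"fingers": 0.3},
    {"wx": 0,"wy": 0,"wz": 0,"dx": -0.8,"dy": -0.3,"dz": -0.8,"fingers": 0.3},
    {"wx": 0,"wy": 0,"wz": 0,"dx": -1.0,"dy": -0.4,"dz": -0.8,"fingers": 0.3},
    {"wx": 0,"wy": 0,"wz": 0,"dx": -1.0,"dy": -0.4,"dz": -0.8,"fingers": 0.3},
    {"wx": 0,"wy": 0,"wz": 0,"dx": -1.0,"dy": -0.4,"dz": -0.8,"fingers": 0.3}
  ]
}}

```text
clock: 5.9
eef_pos: [644.1, -65.0, 111.2]
eef_rot: [3.141, -0.0, 1.57]
wrist_force: [0.6, 0.9, -1.0]
finger_gap: 41.6
finger_force: 14.8
```

Run:
```python
from h import *
np.set_printoptions(precision=1,suppress=True)
P={c:camera(c) for c in ["scene","side","wrist"]}
s=read_state(); print(s["eef_pos"],s["finger_gap"],s["finger_force"],s["clock"])
save(P["side"],"side2"); save(P["wrist"],"wrist2")
W=P["wrist"]
for n,x in [("cup_red",[625,-141,5]),("cup_yellow",[541,-125,5]),("red_stain",[644,-65,80])]:
    for c,p in P.items():
      r=trace(n,p)
      if r: b=mbox(r[0]); print(n,c,round(r[0]["conf"],2),b,"pred",box(p,n,x))
```

```text
[644.3 -64.  110.8] 41.57692978524112 14.839755625471298 6.05
cup_red scene 0.93 [320. 180. 349. 207.] pred [319.8 179.1 347.9 201. ]
cup_red wrist 0.67 [267. 293. 296. 341.] pred [250.9 259.5 336.1 342.6]
cup_yellow scene 0.69 [292. 194. 322. 223.] pred [291.4 192.6 320.8 216.4]
cup_yellow side 0.73 [317. 211. 347. 240.] pred [315.9 209.7 346.5 233.2]
cup_yellow wrist 0.88 [144. 235. 239. 303.] pred [142.8 240.8 233.6 325.4]
red_stain scene 0.67 [307. 125. 325. 164.] pred [306.3 120.9 323.9 162.7]
red_stain side 0.67 [264. 171. 288. 218.] pred [263.8 168.8 286.4 217.1]
red_stain wrist 0.88 [275. 203. 365. 342.] pred [272.6 203.  360.4 355.5]
```

View pics/wrist2.png

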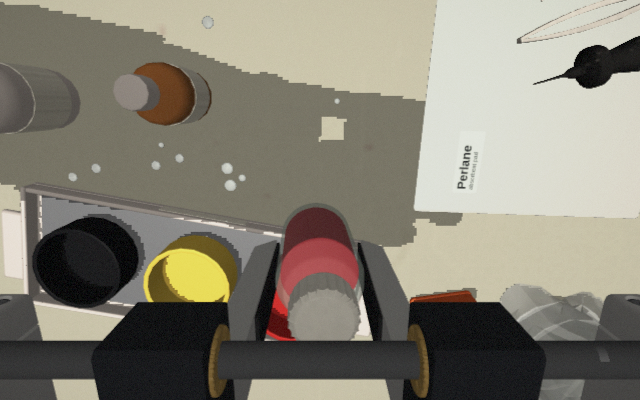

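The red bottle hangs upright between the fingers over the red cup (wrist view about (320,300)). The held bottle shows the same column bias of about 0.9 px as the cups, so I'll use it to correct the positions.

Run:
```python
from h import *
np.set_printoptions(precision=1,suppress=True)
A,B=camera("scene"),camera("side")
D={"cup_red":((320.5,348.5),(284,314)),"cup_yellow":((292,322),(317,347)),"cup_black":((262,292),(352,384)),
"red_stain":((289,306),(230,255)),"yellow_cap":((344,370),(385,405)),"brown_black_cap":((385,406),(304,319)),"green_white_cap":((366,389),(344,360))}
for n,(a,b) in D.items():
    z=5 if "cup_" in n and n[:3]=="cup" else 0
    f=lambda X:[box(p,n,[*X,z])[[0,2]].mean()-(np.mean(c)-.85) for p,c in ((A,a),(B,b))]
    print(n,least_squares(f,[550,-100]).x)
print(read_state()["eef_pos"])
```

```text
cup_red [ 624.5 -140.8]
cup_yellow [ 541.2 -125.1]
cup_black [ 457.2 -110.9]
red_stain [683.1  33.5]
yellow_cap [ 430.3 -343.9]
brown_black_cap [ 645.1 -300. ]
green_white_cap [ 539.6 -319.2]
[644. -65. 111.]
```

{"fn": "servo_tool", "kwargs": {
  "motion": [
    {"wx": 0,"wy": 0,"wz": 0,"dx": -0.4,"dy": -0.1,"dz": 0,"fingers": 0.3},
    {"wx": 0,"wy": 0,"wz": 0,"dx": -0.755,"dy": -0.195,"dz": 0,"fingers": 0.3},
    {"wx": 0,"wy": 0,"wz": 0,"dx": -0.755,"dy": -0.195,"dz": 0,"fingers": 0.3},
    {"wx": 0,"wy": 0,"wz": 0,"dx": -0.755,"dy": -0.195,"dz": 0,"fingers": 0.3},
    {"wx": 0,"wy": 0,"wz": 0,"dx": -0.755,"dy": -0.195,"dz": 0.2,"fingers": 0.3},
    {"wx": 0,"wy": 0,"wz": 0,"dx": -0.755,"dy": -0.195,"dz": 0.35,"fingers": 0.3},
    {"wx": 0,"wy": 0,"wz": 0,"dx": -0.755,"dy": -0.195,"dz": 0.5,"fingers": 0.3},
    {"wx": 0,"wy": 0,"wz": 0,"dx": -0.755,"dy": -0.195,"dz": 0.6,"fingers": 0.3},
    {"wx": 0,"wy": 0,"wz": 0,"dx": -0.755,"dy": -0.195,"dz": 0.65,"fingers": 0.3},
    {"wx": 0,"wy": 0,"wz": 0,"dx": -0.755,"dy": -0.195,"dz": 0.65,"fingers": 0.3}
  ]
}}

```text
clock: 7.6
eef_pos: [624.3, -140.3, 45.3]
eef_rot: [-3.141, -0.0, 1.571]
wrist_force: [-0.1, -0.5, -0.1]
finger_gap: 41.5
finger_force: 14.8
```

Lowering another 3 mm, then opening to about 60 mm.

{"fn": "servo_tool", "kwargs": {
  "motion": [
    {"wx": 0,"wy": 0,"wz": 0,"dx": 0,"dy": 0,"dz": 0.015,"fingers": 0.3},
    {"wx": 0,"wy": 0,"wz": 0,"dx": 0,"dy": 0,"dz": 0.03,"fingers": 0.3},
    {"wx": 0,"wy": 0,"wz": 0,"dx": 0,"dy": 0,"dz": 0.03,"fingers": 0.3}
  ]
}}

```text
clock: 7.9
eef_pos: [624.6, -140.5, 43.2]
eef_rot: [3.141, 0.0, 1.571]
wrist_force: [0.2, 1.0, -0.9]
finger_gap: 41.5
finger_force: 14.8
```

{"fn": "servo_tool", "kwargs": {
  "motion": [
    {"wx": 0,"wy": 0,"wz": 0,"dx": 0,"dy": 0,"dz": 0,"fingers": -0.25},
    {"wx": 0,"wy": 0,"wz": 0,"dx": 0,"dy": 0,"dz": 0,"fingers": -0.25},
    {"wx": 0,"wy": 0,"wz": 0,"dx": 0,"dy": 0,"dz": 0,"fingers": -0.25},
    {"wx": 0,"wy": 0,"wz": 0,"dx": 0,"dy": 0,"dz": 0,"fingers": -0.25},
    {"wx": 0,"wy": 0,"wz": 0,"dx": 0,"dy": 0,"dz": -0.3,"fingers": -0.25},
    {"wx": 0,"wy": 0,"wz": 0,"dx": 0,"dy": 0,"dz": -0.8,"fingers": -0.25},
    {"wx": 0,"wy": 0,"wz": 0,"dx": 0,"dy": 0,"dz": -1.0,"fingers": -0.5},
    {"wx": 0,"wy": 0,"wz": 0,"dx": 0,"dy": 0,"dz": -1.0,"fingers": -0.6},
    {"wx": 0,"wy": 0,"wz": 0,"dx": 0,"dy": 0,"dz": -1.0,"fingers": -0.6}
  ]
}}

```text
clock: 8.8
eef_pos: [624.2, -140.4, 142.3]
eef_rot: [-3.141, -0.0, 1.571]
wrist_force: [0.1, 0.4, 0.3]
finger_gap: 74.8
finger_force: 0.0
```

{"fn": "servo_tool", "kwargs": {
  "motion": [
    {"wx": 0,"wy": 0,"wz": 0,"dx": -0.4,"dy": 0.1,"dz": 0,"fingers": -0.6},
    {"wx": 0,"wy": 0,"wz": 0,"dx": -0.8,"dy": 0.205,"dz": 0,"fingers": -0.6},
    {"wx": 0,"wy": 0,"wz": 0,"dx": -1.0,"dy": 0.205,"dz": 0,"fingers": -0.6},
    {"wx": 0,"wy": 0,"wz": 0,"dx": -1.0,"dy": 0.205,"dz": 0,"fingers": -0.6},
    {"wx": 0,"wy": 0,"wz": 0,"dx": -1.0,"dy": 0.205,"dz": 0,"fingers": -0.6}
  ]
}}

```text
clock: 9.3
eef_pos: [644.4, -239.9, 141.6]
eef_rot: [-3.14, -0.001, 1.57]
wrist_force: [0.4, 0.8, 0.4]
finger_gap: 74.9
finger_force: 0.0
```

Run:
```python
from h import *
np.set_printoptions(precision=1,suppress=True)
P={c:camera(c) for c in ["side","wrist"]}
s=read_state(); print(s["eef_pos"],s["clock"])
a=np.vstack([P["side"]["image"][120:320,140:520],]); a=cv2.resize(a,(760,400)); save(dict(image=a),"side3"); save(P["wrist"],"wrist3")
W=P["wrist"]
for n,x in [("red_stain",[624.5,-141,10]),("brown_black_cap",[645,-300,0]),("green_white_cap",[540,-319,0])]:
    for c,p in P.items():
      r=trace(n,p)
      if r: b=mbox(r[0]); print(n,c,round(r[0]["conf"],2),b,"pred",box(p,n,x))
```

```text
[ 644.9 -239.1  142.5] 9.4
red_stain side 0.84 [289. 183. 308. 218.] pred [288.3 180.9 307.6 223.7]
red_stain wrist 0.75 [256.  37. 320. 104.] pred [257.1  39.3 319.4 105.4]
brown_black_cap side 0.78 [304. 157. 320. 191.] pred [303.1 154.2 318.3 189.7]
brown_black_cap wrist 0.73 [295. 233. 343. 312.] pred [294.9 234.3 341.9 317.5]
green_white_cap side 0.78 [343. 156. 360. 192.] pred [342.7 153.8 359.3 191.9]
green_white_cap wrist 0.55 [162. 252. 216. 329.] pred [155.3 251.1 233.1 344.6]
```

View pics/side3.png

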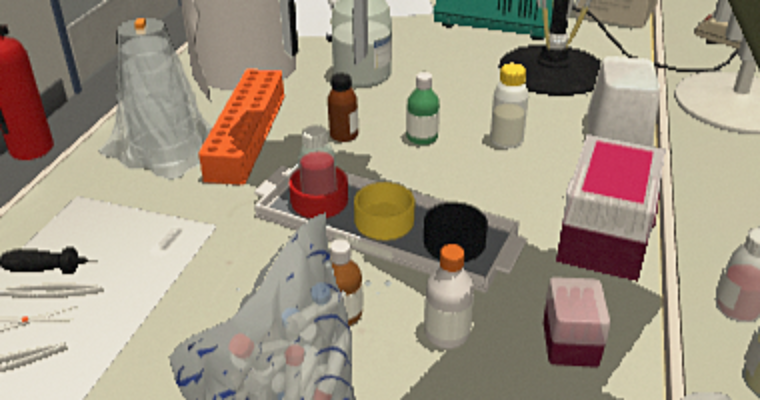

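View pics/wrist3.png

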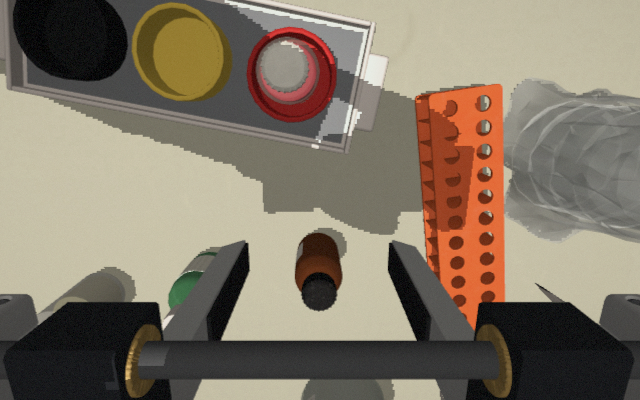

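{"fn": "servo_tool", "kwargs": {
  "motion": [
    {"wx": 0,"wy": 0,"wz": 0,"dx": -0.3,"dy": 0,"dz": 0.1,"fingers": -0.6},
    {"wx": 0,"wy": 0,"wz": 0,"dx": -0.605,"dy": 0,"dz": 0.35,"fingers": -0.6},
    {"wx": 0,"wy": 0,"wz": 0,"dx": -0.605,"dy": 0,"dz": 0.35,"fingers": -0.6},
    {"wx": 0,"wy": 0,"wz": 0,"dx": -0.605,"dy": 0,"dz": 0.35,"fingers": -0.6}
  ]
}}

```text
clock: 10.1
eef_pos: [644.7, -301.1, 107.4]
eef_rot: [-3.141, -0.001, 1.57]
wrist_force: [-0.1, 0.6, 0.1]
finger_gap: 75.1
finger_force: 0.0
```

{"fn": "servo_tool", "kwargs": {
  "motion": [
    {"wx": 0,"wy": 0,"wz": 0,"dx": 0,"dy": 0,"dz": 0.35,"fingers": -0.6},
    {"wx": 0,"wy": 0,"wz": 0,"dx": 0,"dy": 0,"dz": 0.755,"fingers": -0.6},
    {"wx": 0,"wy": 0,"wz": 0,"dx": 0,"dy": 0,"dz": 0.755,"fingers": -0.6},
    {"wx": 0,"wy": 0,"wz": 0,"dx": 0,"dy": 0,"dz": 0.755,"fingers": 0.35},
    {"wx": 0,"wy": 0,"wz": 0,"dx": 0,"dy": 0,"dz": 0.755,"fingers": 0.35},
    {"wx": 0,"wy": 0,"wz": 0,"dx": 0,"dy": 0,"dz": 0.755,"fingers": 0.35},
    {"wx": 0,"wy": 0,"wz": 0,"dx": 0,"dy": 0,"dz": 0.755,"fingers": 0.35},
    {"wx": 0,"wy": 0,"wz": 0,"dx": 0,"dy": 0,"dz": 0.755,"fingers": 0.35}
  ]
}}

```text
clock: 10.9
eef_pos: [645.2, -301.1, 33.3]
eef_rot: [3.141, 0.0, 1.571]
wrist_force: [-0.3, -0.6, 0.7]
finger_gap: 38.8
finger_force: 1.8
```

{"fn": "servo_tool", "kwargs": {
  "motion": [
    {"wx": 0,"wy": 0,"wz": 0,"dx": 0,"dy": 0,"dz": 0,"fingers": 0.35},
    {"wx": 0,"wy": 0,"wz": 0,"dx": 0,"dy": 0,"dz": -0.4,"fingers": 0.35},
    {"wx": 0,"wy": 0,"wz": 0,"dx": 0,"dy": 0,"dz": -0.85,"fingers": 0.35},
    {"wx": 0,"wy": 0,"wz": 0,"dx": 0.1,"dy": -0.1,"dz": -1.0,"fingers": 0.35},
    {"wx": 0,"wy": 0,"wz": 0,"dx": 0.4,"dy": -0.4,"dz": -1.0,"fingers": 0.35},
    {"wx": 0,"wy": 0,"wz": 0,"dx": 0.7,"dy": -0.7,"dz": -1.0,"fingers": 0.35},
    {"wx": 0,"wy": 0,"wz": 0,"dx": 0.95,"dy": -0.95,"dz": -1.0,"fingers": 0.35},
    {"wx": 0,"wy": 0,"wz": 0,"dx": 0.95,"dy": -0.95,"dz": -1.0,"fingers": 0.35}
  ]
}}

```text
clock: 11.7
eef_pos: [547.7, -203.5, 132.6]
eef_rot: [-3.14, -0.001, 1.572]
wrist_force: [0.4, 1.0, 0.2]
finger_gap: 38.1
finger_force: 14.8
```

{"fn": "servo_tool", "kwargs": {
  "motion": [
    {"wx": 0,"wy": 0,"wz": 0,"dx": 0.3,"dy": -0.3,"dz": 0,"fingers": 0.35},
    {"wx": 0,"wy": 0,"wz": 0,"dx": 0.6,"dy": -0.6,"dz": 0,"fingers": 0.35},
    {"wx": 0,"wy": 0,"wz": 0,"dx": 0.9,"dy": -0.9,"dz": 0,"fingers": 0.35},
    {"wx": 0,"wy": 0,"wz": 0,"dx": 0.95,"dy": -0.925,"dz": 0,"fingers": 0.35},
    {"wx": 0,"wy": 0,"wz": 0,"dx": 0.95,"dy": -0.925,"dz": 0,"fingers": 0.35},
    {"wx": 0,"wy": 0,"wz": 0,"dx": 0.95,"dy": -0.925,"dz": 0.2,"fingers": 0.35},
    {"wx": 0,"wy": 0,"wz": 0,"dx": 0.95,"dy": -0.925,"dz": 0.3,"fingers": 0.35},
    {"wx": 0,"wy": 0,"wz": 0,"dx": 0.95,"dy": -0.925,"dz": 0.3,"fingers": 0.35}
  ]
}}

```text
clock: 12.5
eef_pos: [457.4, -111.5, 101.1]
eef_rot: [-3.139, -0.001, 1.57]
wrist_force: [-0.8, -0.2, -0.6]
finger_gap: 38.1
finger_force: 14.8
```

Run:
```python
from h import *
np.set_printoptions(precision=1,suppress=True)
P={c:camera(c) for c in ["scene","side"]}
s=read_state(); e=s["eef_pos"]; print(e,s["finger_gap"],s["finger_force"],s["clock"])
for c,p in P.items():
  r=trace("brown_black_cap",p)
  if r: print(c,round(r[0]["conf"],2),mbox(r[0]),"pred",box(p,"brown_black_cap",[e[0],e[1]+1,e[2]-33]))
a=np.hstack([P["scene"]["image"][100:300,200:500],P["side"]["image"][100:300,200:500]]); save(dict(image=a),"both4")
```

```text
[ 457.9 -111.5  102.6] 38.08689435341352 14.78619055492345 12.6
scene 0.56 [265. 171. 284. 213.] pred [263.9 169.1 284.4 212.9]
side 0.96 [360. 180. 380. 224.] pred [358.3 176.9 378.8 222.3]
```

View pics/both4.png

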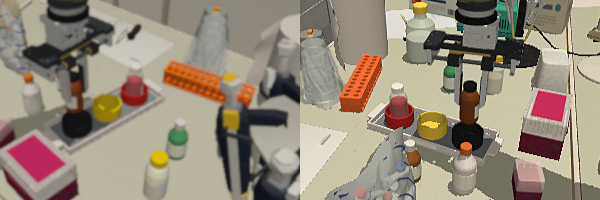

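The brown bottle hangs upright over the black cup: left half of the view at about (76,85), right half at about (468,100). Lowering it now.

{"fn": "servo_tool", "kwargs": {
  "motion": [
    {"wx": 0,"wy": 0,"wz": 0,"dx": 0,"dy": 0.0,"dz": 0.15,"fingers": 0.35},
    {"wx": 0,"wy": 0,"wz": 0,"dx": 0,"dy": 0.0,"dz": 0.3,"fingers": 0.35},
    {"wx": 0,"wy": 0,"wz": 0,"dx": 0,"dy": 0,"dz": 0.45,"fingers": 0.35},
    {"wx": 0,"wy": 0,"wz": 0,"dx": 0,"dy": 0,"dz": 0.54,"fingers": 0.35},
    {"wx": 0,"wy": 0,"wz": 0,"dx": 0,"dy": 0,"dz": 0.57,"fingers": 0.35},
    {"wx": 0,"wy": 0,"wz": 0,"dx": 0,"dy": 0,"dz": 0.59,"fingers": 0.35},
    {"wx": 0,"wy": 0,"wz": 0,"dx": 0,"dy": 0,"dz": 0.59,"fingers": 0.35}
  ]
}}

```text
clock: 13.4
eef_pos: [457.8, -111.1, 43.8]
eef_rot: [3.141, 0.0, 1.571]
wrist_force: [0.1, 0.3, -0.9]
finger_gap: 38.0
finger_force: 14.8
```

{"fn": "servo_tool", "kwargs": {
  "motion": [
    {"wx": 0,"wy": 0,"wz": 0,"dx": 0,"dy": 0,"dz": 0,"fingers": -0.25},
    {"wx": 0,"wy": 0,"wz": 0,"dx": 0,"dy": 0,"dz": 0,"fingers": -0.25},
    {"wx": 0,"wy": 0,"wz": 0,"dx": 0,"dy": 0,"dz": 0,"fingers": -0.25},
    {"wx": 0,"wy": 0,"wz": 0,"dx": 0,"dy": 0,"dz": 0,"fingers": -0.25},
    {"wx": 0,"wy": 0,"wz": 0,"dx": 0,"dy": 0,"dz": -0.3,"fingers": -0.25},
    {"wx": 0,"wy": 0,"wz": 0,"dx": 0,"dy": 0,"dz": -0.8,"fingers": -0.25},
    {"wx": 0,"wy": 0,"wz": 0,"dx": 0,"dy": 0,"dz": -1.0,"fingers": -0.5},
    {"wx": 0,"wy": 0,"wz": 0,"dx": 0,"dy": 0,"dz": -1.0,"fingers": -0.6},
    {"wx": 0,"wy": 0,"wz": 0,"dx": 0,"dy": 0,"dz": -1.0,"fingers": -0.6}
  ]
}}

```text
clock: 14.3
eef_pos: [457.3, -110.9, 143.0]
eef_rot: [-3.141, 0.0, 1.571]
wrist_force: [0.5, 0.0, 0.5]
finger_gap: 74.7
finger_force: 0.0
```

{"fn": "servo_tool", "kwargs": {
  "motion": [
    {"wx": 0,"wy": 0,"wz": 0,"dx": -0.4,"dy": -0.1,"dz": 0,"fingers": -0.6},
    {"wx": 0,"wy": 0,"wz": 0,"dx": -0.8,"dy": -0.2,"dz": 0,"fingers": -0.6},
    {"wx": 0,"wy": 0,"wz": 0,"dx": -1.0,"dy": -0.27,"dz": 0,"fingers": -0.6},
    {"wx": 0,"wy": 0,"wz": 0,"dx": -1.0,"dy": -0.27,"dz": 0,"fingers": -0.6}
  ]
}}

```text
clock: 14.7
eef_pos: [429.2, -212.5, 141.8]
eef_rot: [-3.139, -0.001, 1.568]
wrist_force: [-1.1, 0.3, -0.4]
finger_gap: 75.3
finger_force: 0.0
```

{"fn": "servo_tool", "kwargs": {
  "motion": [
    {"wx": 0,"wy": 0,"wz": 0,"dx": -0.4,"dy": 0,"dz": 0,"fingers": -0.6},
    {"wx": 0,"wy": 0,"wz": 0,"dx": -0.7,"dy": 0,"dz": 0,"fingers": -0.6},
    {"wx": 0,"wy": 0,"wz": 0,"dx": -0.7,"dy": 0,"dz": 0,"fingers": -0.6},
    {"wx": 0,"wy": 0,"wz": 0,"dx": -0.7,"dy": 0,"dz": 0,"fingers": -0.6}
  ]
}}

```text
clock: 15.1
eef_pos: [430.3, -280.2, 142.2]
eef_rot: [-3.14, -0.002, 1.57]
wrist_force: [-0.0, 0.9, -0.1]
finger_gap: 75.3
finger_force: 0.0
```

Run:
```python
from h import *
np.set_printoptions(precision=1,suppress=True)
P={c:camera(c) for c in ["side","wrist"]}
s=read_state(); print(s["eef_pos"],s["clock"])
save(P["wrist"],"wrist5")
for n,x in [("yellow_cap",[430.5,-343.5,0]),("green_white_cap",[540,-319,0]),("brown_black_cap",[457.5,-110,10])]:
    for c,p in P.items():
      r=trace(n,p)
      if r: b=mbox(r[0]); print(n,c,round(r[0]["conf"],2),b,"pred",box(p,n,x))
```

```text
[ 430.5 -279.7  142.8] 15.2
yellow_cap side 0.89 [384. 151. 404. 194.] pred [384.4 149.7 403.7 193.2]
yellow_cap wrist 0.68 [293. 233. 349. 336.] pred [290.8 234.8 345.4 339.6]
green_white_cap side 0.7 [342. 156. 360. 192.] pred [342.7 153.8 359.3 191.9]
green_white_cap wrist 0.75 [416. 212. 490. 290.] pred [411.2 211.5 494.5 296.4]
brown_black_cap wrist 0.61 [346.   0. 362.   2.] pred [ 328.4 -104.3  393.5    8.9]
```

View pics/wrist5.png

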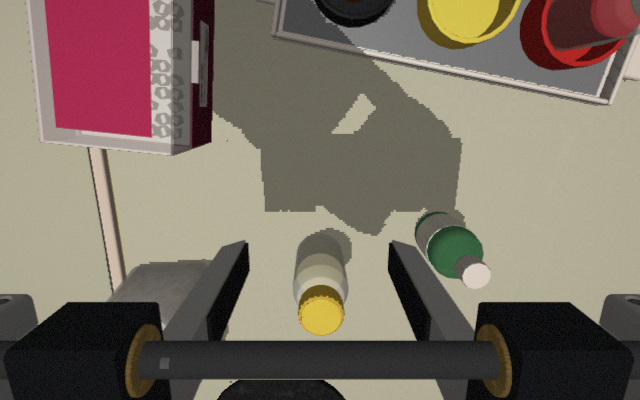

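{"fn": "servo_tool", "kwargs": {
  "motion": [
    {"wx": 0,"wy": 0,"wz": 0,"dx": -0.3,"dy": 0.01,"dz": 0.05,"fingers": -0.6},
    {"wx": 0,"wy": 0,"wz": 0,"dx": -0.5,"dy": 0.01,"dz": 0.15,"fingers": -0.6},
    {"wx": 0,"wy": 0,"wz": 0,"dx": -0.635,"dy": 0.01,"dz": 0.2,"fingers": -0.6},
    {"wx": 0,"wy": 0,"wz": 0,"dx": -0.635,"dy": 0.01,"dz": 0.2,"fingers": -0.6},
    {"wx": 0,"wy": 0,"wz": 0,"dx": -0.635,"dy": 0.01,"dz": 0.2,"fingers": -0.6}
  ]
}}

```text
clock: 16.0
eef_pos: [431.5, -344.0, 123.5]
eef_rot: [-3.141, -0.0, 1.571]
wrist_force: [0.3, -0.5, -0.5]
finger_gap: 75.4
finger_force: 0.0
```

{"fn": "servo_tool", "kwargs": {
  "motion": [
    {"wx": 0,"wy": 0,"wz": 0,"dx": 0,"dy": 0,"dz": 0.3,"fingers": -0.6},
    {"wx": 0,"wy": 0,"wz": 0,"dx": 0,"dy": 0,"dz": 0.6,"fingers": -0.6},
    {"wx": 0,"wy": 0,"wz": 0,"dx": 0,"dy": 0,"dz": 0.87,"fingers": -0.6},
    {"wx": 0,"wy": 0,"wz": 0,"dx": 0,"dy": 0,"dz": 0.87,"fingers": -0.6},
    {"wx": 0,"wy": 0,"wz": 0,"dx": 0,"dy": 0,"dz": 0.87,"fingers": 0.25},
    {"wx": 0,"wy": 0,"wz": 0,"dx": 0,"dy": 0,"dz": 0.87,"fingers": 0.25},
    {"wx": 0,"wy": 0,"wz": 0,"dx": 0,"dy": 0,"dz": 0.87,"fingers": 0.25},
    {"wx": 0,"wy": 0,"wz": 0,"dx": 0,"dy": 0,"dz": 0.87,"fingers": 0.25},
    {"wx": 0,"wy": 0,"wz": 0,"dx": 0,"dy": 0,"dz": 0.87,"fingers": 0.25},
    {"wx": 0,"wy": 0,"wz": 0,"dx": 0,"dy": 0,"dz": 0.87,"fingers": 0.25}
  ]
}}

```text
clock: 17.0
eef_pos: [431.7, -344.8, 37.2]
eef_rot: [3.141, 0.001, 1.571]
wrist_force: [-1.9, 0.2, 6.8]
finger_gap: 43.4
finger_force: 15.0
```

{"fn": "servo_tool", "kwargs": {
  "motion": [
    {"wx": 0,"wy": 0,"wz": 0,"dx": 0,"dy": 0,"dz": -0.3,"fingers": 0.25},
    {"wx": 0,"wy": 0,"wz": 0,"dx": 0,"dy": 0,"dz": -0.7,"fingers": 0.25},
    {"wx": 0,"wy": 0,"wz": 0,"dx": 0.2,"dy": 0,"dz": -1.0,"fingers": 0.25},
    {"wx": 0,"wy": 0,"wz": 0,"dx": 0.5,"dy": 0.1,"dz": -1.0,"fingers": 0.25},
    {"wx": 0,"wy": 0,"wz": 0,"dx": 0.8,"dy": 0.3,"dz": -1.0,"fingers": 0.25},
    {"wx": 0,"wy": 0,"wz": 0,"dx": 1.0,"dy": 0.5,"dz": -1.0,"fingers": 0.25},
    {"wx": 0,"wy": 0,"wz": 0,"dx": 1.0,"dy": 0.5,"dz": -1.0,"fingers": 0.25},
    {"wx": 0,"wy": 0,"wz": 0,"dx": 1.0,"dy": 0.5,"dz": -1.0,"fingers": 0.25}
  ]
}}

```text
clock: 17.8
eef_pos: [481.4, -244.2, 136.3]
eef_rot: [-3.141, -0.0, 1.572]
wrist_force: [-0.3, 0.1, -1.4]
finger_gap: 43.1
finger_force: 15.0
```

{"fn": "servo_tool", "kwargs": {
  "motion": [
    {"wx": 0,"wy": 0,"wz": 0,"dx": 0.3,"dy": 0.2,"dz": 0,"fingers": 0.25},
    {"wx": 0,"wy": 0,"wz": 0,"dx": 0.6,"dy": 0.4,"dz": 0,"fingers": 0.25},
    {"wx": 0,"wy": 0,"wz": 0,"dx": 0.9,"dy": 0.59,"dz": 0,"fingers": 0.25},
    {"wx": 0,"wy": 0,"wz": 0,"dx": 1.0,"dy": 0.595,"dz": 0,"fingers": 0.25},
    {"wx": 0,"wy": 0,"wz": 0,"dx": 1.0,"dy": 0.595,"dz": 0,"fingers": 0.25},
    {"wx": 0,"wy": 0,"wz": 0,"dx": 1.0,"dy": 0.595,"dz": 0,"fingers": 0.25}
  ]
}}

```text
clock: 18.4
eef_pos: [540.4, -145.7, 136.4]
eef_rot: [-3.141, 0.0, 1.57]
wrist_force: [0.5, 0.3, -1.2]
finger_gap: 43.1
finger_force: 15.0
```

{"fn": "servo_tool", "kwargs": {
  "motion": [
    {"wx": 0,"wy": 0,"wz": 0,"dx": 0.19,"dy": 0.01,"dz": 0,"fingers": 0.25},
    {"wx": 0,"wy": 0,"wz": 0,"dx": 0.19,"dy": 0.01,"dz": 0.2,"fingers": 0.25},
    {"wx": 0,"wy": 0,"wz": 0,"dx": 0.19,"dy": 0.01,"dz": 0.4,"fingers": 0.25},
    {"wx": 0,"wy": 0,"wz": 0,"dx": 0.19,"dy": 0.01,"dz": 0.5,"fingers": 0.25},
    {"wx": 0,"wy": 0,"wz": 0,"dx": 0.19,"dy": 0.01,"dz": 0.5,"fingers": 0.25},
    {"wx": 0,"wy": 0,"wz": 0,"dx": 0.19,"dy": 0.01,"dz": 0.5,"fingers": 0.25}
  ]
}}

```text
clock: 19.0
eef_pos: [542.1, -126.3, 87.1]
eef_rot: [3.141, 0.0, 1.57]
wrist_force: [0.5, -0.0, -0.1]
finger_gap: 43.0
finger_force: 15.0
```

Run:
```python
from h import *
np.set_printoptions(precision=1,suppress=True)
P={c:camera(c) for c in ["scene","side"]}
s=read_state(); e=s["eef_pos"]; print(e,s["finger_gap"],s["finger_force"],s["clock"])
for c,p in P.items():
  r=trace("yellow_cap",p)
  if r: print(c,round(r[0]["conf"],2),mbox(r[0]),"pred",box(p,"yellow_cap",[e[0],e[1]+1,e[2]-37]))
  r=trace("brown_black_cap",p)
  if r: print(c,round(r[0]["conf"],2),mbox(r[0]),"pred",box(p,"brown_black_cap",[457.5,-110,10]))
a=np.hstack([P["scene"]["image"][100:300,200:500],P["side"]["image"][100:300,200:500]]); save(dict(image=a),"both6")
```

```text
[ 542.4 -126.    87.4] 42.786335407001175 14.972919205902144 19.1
scene 0.8 [297. 158. 317. 204.] pred [296.  153.8 316.2 203.4]
scene 0.67 [266. 193. 285. 229.] pred [266.  192.2 285.4 232.9]
side 0.85 [321. 171. 341. 220.] pred [320.2 167.7 341.  219.7]
side 0.89 [357. 205. 378. 239.] pred [357.3 201.7 376.9 244.5]
```

View pics/both6.png

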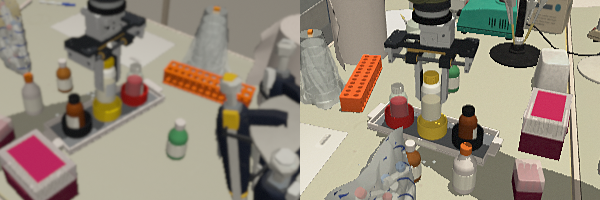

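The yellow-capped bottle hangs centred above the yellow cup, with the red and brown bottles standing in theirs. Lowering the last 39.5 mm and releasing.

{"fn": "servo_tool", "kwargs": {
  "motion": [
    {"wx": 0,"wy": 0,"wz": 0,"dx": 0,"dy": -0.01,"dz": 0.15,"fingers": 0.25},
    {"wx": 0,"wy": 0,"wz": 0,"dx": 0,"dy": -0.01,"dz": 0.28,"fingers": 0.25},
    {"wx": 0,"wy": 0,"wz": 0,"dx": 0,"dy": -0.01,"dz": 0.35,"fingers": 0.25},
    {"wx": 0,"wy": 0,"wz": 0,"dx": 0,"dy": -0.01,"dz": 0.38,"fingers": 0.25},
    {"wx": 0,"wy": 0,"wz": 0,"dx": 0,"dy": -0.01,"dz": 0.395,"fingers": 0.25},
    {"wx": 0,"wy": 0,"wz": 0,"dx": 0,"dy": -0.01,"dz": 0.395,"fingers": 0.25}
  ]
}}

```text
clock: 19.9
eef_pos: [541.2, -125.6, 47.4]
eef_rot: [3.141, 0.0, 1.571]
wrist_force: [0.0, 0.2, -1.1]
finger_gap: 43.1
finger_force: 15.0
```

{"fn": "servo_tool", "kwargs": {
  "motion": [
    {"wx": 0,"wy": 0,"wz": 0,"dx": 0,"dy": 0,"dz": 0,"fingers": -0.25},
    {"wx": 0,"wy": 0,"wz": 0,"dx": 0,"dy": 0,"dz": 0,"fingers": -0.25},
    {"wx": 0,"wy": 0,"wz": 0,"dx": 0,"dy": 0,"dz": 0,"fingers": -0.25},
    {"wx": 0,"wy": 0,"wz": 0,"dx": 0,"dy": 0,"dz": 0,"fingers": -0.25},
    {"wx": 0,"wy": 0,"wz": 0,"dx": 0,"dy": 0,"dz": -0.3,"fingers": -0.25},
    {"wx": 0,"wy": 0,"wz": 0,"dx": 0,"dy": 0,"dz": -0.8,"fingers": -0.25},
    {"wx": 0,"wy": 0,"wz": 0,"dx": 0,"dy": 0,"dz": -1.0,"fingers": -0.25},
    {"wx": 0,"wy": 0,"wz": 0,"dx": 0,"dy": 0,"dz": -1.0,"fingers": -0.25},
    {"wx": 0,"wy": 0,"wz": 0,"dx": 0,"dy": 0,"dz": -1.0,"fingers": -0.25}
  ]
}}

```text
clock: 20.8
eef_pos: [540.8, -125.4, 146.4]
eef_rot: [-3.141, -0.0, 1.571]
wrist_force: [-0.7, -0.2, -0.6]
finger_gap: 58.8
finger_force: 0.0
```

{"fn": "servo_tool", "kwargs": {
  "motion": [
    {"wx": 0,"wy": 0,"wz": 0,"dx": -0.2,"dy": 0,"dz": -0.4,"fingers": -0.25},
    {"wx": 0,"wy": 0,"wz": 0,"dx": -0.6,"dy": 0,"dz": -0.6,"fingers": -0.25},
    {"wx": 0,"wy": 0,"wz": 0,"dx": -0.8,"dy": 0,"dz": -0.6,"fingers": -0.25},
    {"wx": 0,"wy": 0,"wz": 0,"dx": -0.8,"dy": 0,"dz": -0.6,"fingers": -0.25},
    {"wx": 0,"wy": 0,"wz": 0,"dx": -0.8,"dy": 0,"dz": -0.6,"fingers": -0.25}
  ]
}}

```text
clock: 21.3
eef_pos: [540.5, -205.2, 205.1]
eef_rot: [-3.139, -0.001, 1.57]
wrist_force: [0.6, 0.0, 0.1]
finger_gap: 58.3
finger_force: 0.0
```

Run:
```python
from h import *
np.set_printoptions(precision=1,suppress=True)
P={c:camera(c) for c in ["scene","side","wrist"]}
s=read_state(); print(s["eef_pos"],s["finger_gap"],s["clock"])
for n,x in [("red_stain",[624.5,-141,10]),("yellow_cap",[541.2,-125.3,10]),("brown_black_cap",[457.3,-110,10])]:
  for c,p in P.items():
    r=trace(n,p)
    if r: print(n,c,round(r[0]["conf"],2),mbox(r[0]),"pred",box(p,n,x))
a=np.hstack([P["scene"]["image"][100:300,200:500],P["side"]["image"][100:300,200:500]]); save(dict(image=a),"both7"); save(P["wrist"],"wrist7")
```

```text
[ 540.9 -204.5  206.1] 58.83433406807812 21.45
red_stain scene 0.61 [326. 163. 344. 197.] pred [324.8 161.4 343.  201.7]
red_stain side 0.91 [290. 182. 309. 218.] pred [288.3 180.9 307.6 223.7]
red_stain wrist 0.81 [379.  96. 446. 147.] pred [380.2  96.8 445.9 146.3]
yellow_cap scene 0.96 [297. 171. 316. 211.] pred [296.3 169.6 315.8 217. ]
yellow_cap side 0.81 [320. 186. 342. 228.] pred [321.  184.2 341.3 234.2]
yellow_cap wrist 0.63 [293.  70. 347. 127.] pred [292.9  75.4 345.1 129.7]
brown_black_cap scene 0.68 [266. 193. 285. 228.] pred [265.9 192.3 285.4 232.9]
brown_black_cap side 0.78 [358. 205. 378. 239.] pred [357.4 201.7 377.  244.5]
brown_black_cap wrist 0.71 [194.  55. 254. 104.] pred [191.   60.1 254.5 108. ]
```

View pics/both7.png

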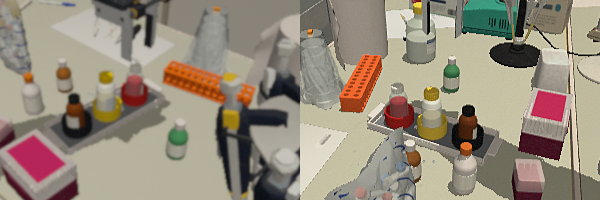

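View pics/wrist7.png

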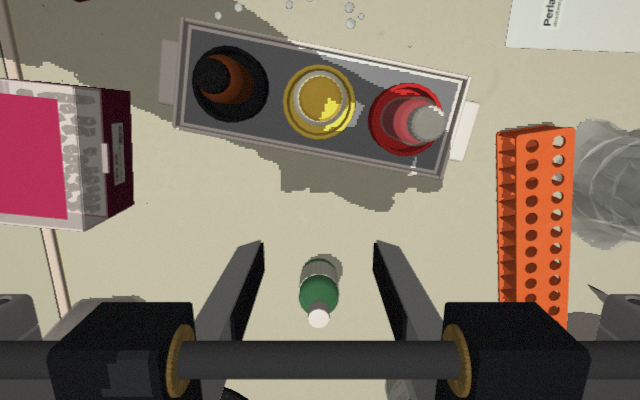

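All three bottles stand upright and centred in their cups (wrist view (228,80), (320,98) and (408,120)). The look-alikes haven't moved and the gripper is clear, so I'm handing in.

```bash
python3 -c "
from cell import *
print(sign_off())"
```

```text
the job is handed in; nothing more can be done
None
```

The red, yellow-capped and black-capped bottles each stand upright in the cup of their colour, the look-alikes are where they started, and the job was handed in at about 21 s on the robot clock; the sign-off gave no verdict.

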